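# Press in the vacuum pod valves in order

### The job

Set the vacuum pods on the panel machine's bed: with a fingertip, lightly press the steel plunger in the middle of the round pod's top well in (about 1 cm), then that of the long narrow pod, then that of the large square pod, in this order. Leave the small square pod's plunger up, do not shift, tip or lift any pod, leave the other things on the bed where they are, and finish clear of everything.

Things in the scene. Friction and masses are not known exactly. Their poses are not given: they have to be found in the camera images.
- round_pod: round disc-shaped vacuum pod, 100 mm in diameter, 60 mm high, aluminium foot, grey body, black rubber top, 0.6 to 1.1 kg, standing loose on the bed. Origin: centre of its underside; z up. The valve plunger is in the middle of its top.
- round_valve (a joint): how far the plunger of the round pod is pushed in, m: 0 = up (as it starts), 0.012 = fully in. It yields to about 3 N, has no spring of its own and stays wherever it is pushed. Its seat is sprung: pushed on past the end of its stroke it gives a further 5 mm (force rising from 5 to 15 N) and comes back when let go; after that it is hard.
- round_valve_top (a point): centre of the top face of the round pod's plunger, a steel cylinder 26 mm in diameter standing 20 mm above the rubber (80 mm above the bed) when up, 8 mm above it when fully in; it moves with the plunger.
- long_pod: long narrow vacuum pod, 140 mm along its x axis by 50 mm along its y axis, 60 mm high, aluminium foot, grey body, black rubber top, 0.6 to 1.1 kg, standing loose on the bed. Origin: centre of its underside; z up. The valve plunger is in the middle of its top.
- long_valve (a joint): how far the plunger of the long pod is pushed in, m: 0 = up (as it starts), 0.012 = fully in. It yields to about 3 N, has no spring of its own and stays wherever it is pushed. Its seat is sprung: pushed on past the end of its stroke it gives a further 5 mm (force rising from 5 to 15 N) and comes back when let go; after that it is hard.
- long_valve_top (a point): centre of the top face of the long pod's plunger, a steel cylinder 26 mm in diameter standing 20 mm above the rubber (80 mm above the bed) when up, 8 mm above it when fully in; it moves with the plunger.
- large_square_pod: large square vacuum pod, 100 x 100 mm, 60 mm high, aluminium foot, grey body, black rubber top, 0.6 to 1.1 kg, standing loose on the bed. Origin: centre of its underside; z up. The valve plunger is in the middle of its top.
- large_square_valve (a joint): how far the plunger of the large square pod is pushed in, m: 0 = up (as it starts), 0.012 = fully in. It yields to about 3 N, has no spring of its own and stays wherever it is pushed. Its seat is sprung: pushed on past the end of its stroke it gives a further 5 mm (force rising from 5 to 15 N) and comes back when let go; after that it is hard.
- large_square_valve_top (a point): centre of the top face of the large square pod's plunger, a steel cylinder 26 mm in diameter standing 20 mm above the rubber (80 mm above the bed) when up, 8 mm above it when fully in; it moves with the plunger.
- small_square_pod: small square vacuum pod, 65 x 65 mm (the one to leave alone), 60 mm high, aluminium foot, grey body, black rubber top, 0.6 to 1.1 kg, standing loose on the bed. Origin: centre of its underside; z up. The valve plunger is in the middle of its top.
- small_square_valve (a joint): how far the plunger of the small square pod is pushed in, m: 0 = up (as it starts), 0.012 = fully in. It yields to about 3 N, has no spring of its own and stays wherever it is pushed. Its seat is sprung: pushed on past the end of its stroke it gives a further 5 mm (force rising from 5 to 15 N) and comes back when let go; after that it is hard.
- small_square_valve_top (a point): centre of the top face of the small square pod's plunger, a steel cylinder 26 mm in diameter standing 20 mm above the rubber (80 mm above the bed) when up, 8 mm above it when fully in; it moves with the plunger.
- mug: white ceramic mug, 80 mm across, 90 mm high; a bystander. Origin: on or near its underside, z up.
- glue_bottle: white plastic glue bottle, 56 mm across, 130 mm high; a bystander. Origin: on or near its underside, z up.
- offcut: wooden offcut, 60 x 35 x 19 mm; a bystander. Origin: on or near its underside, z up.
- screwdriver: screwdriver lying on the bed, about 200 mm long along its x axis; a bystander. Origin: on or near its underside, z up.
- tape_roll: cardboard ring of a used-up tape roll lying flat, 90 mm across, 22 mm high; a bystander. Origin: on or near its underside, z up.
- gauge_block: steel gauge block, 30 x 30 x 50 mm high; a bystander. Origin: on or near its underside, z up.
Things that resemble listed ones, but are neither listed nor needed, are in the scene too. Leave any red or turquoise look-alike of the round_pod alone.

How it is judged:
By the outcome, as a careful person would: the job done as asked, in the order asked, and still so for the second after the job is handed in, with the robot touching nothing.
It also fails if it takes over 56 s, if anything falls off the work surface, if the arm or the gripper's body presses on something with over 40 N, if the wrist force passes 120 N, or if a joint passes its speed limit or range.

### The arm

A 6-joint arm with a two-finger parallel gripper is mounted at the origin on the work surface. World frame = base frame: x ahead of the robot, y to its left, z up, the work surface at z = 0. Lengths are in m, angles in rad, forces in N, time in s.
With the tool pointing down it reaches from about 0.3 to 0.95 m from the base axis. Payload 3.1 kg.
Tool frame: the origin (TCP) lies where the fingers leave the gripper's body, on its centre line; the fingertips stand 73 mm ahead of it and the grasp point (between the pads) lies 54 mm ahead of it; z points along the fingers, y is the direction in which the jaws open and shut (so a half turn about z gives the same grasp; the last joint's range is limited). The gripper opens to 85 mm and grips with 20 to 120 N. Pads are 22 mm wide; open, the fingers measure 114 mm over their backs; the gripper's body (76 mm by 85 mm) begins 54 mm behind the grasp point. The pads swing forward as they close: fully open they stand 13 mm farther back than shut.
Start: joints at [1.167, 0.308, 1.634, -0, 1.2, -0.07], TCP at [0.205, 0.591, 0.304] pointing down, gripper open.
Joint ranges: [-3.06, 3.06], [-0.79, 1.96], [0.05, 2.63], [-1.19, 4.34], [0.05, 2.64], [-2.94, 2.94]. Speed limits (rad/s): [2.79, 2.79, 3.14, 3.14, 3.14, 3.14].

### API

Orientations are given as a rotation vector (axis times angle).
In Python, from bench import manip, optics gives the robot as it stands.
- The arm moves only by the shell command python3 -m crank 'ROWS'. ROWS is JSON, a list of rows, each a list of 7 numbers: the gripper's target within -1 to 1 (fully open at 1, half-way at 0, shut at -1), then the shift along the tool's x, y, z as a fraction of full scale, then the turn, a rotation vector about the tool's x, y, z as a fraction of full scale. A call has 1 to 10 rows; each row is the pose to reach, as a shift and turn from the pose commanded when the call began, along the tool's axes at that moment; what a row does not reach only later rows make up. Full scale, the value 1, is 0.25 m for a shift and 60 degrees for a turn. A row lasts 1/10 s, in which the tool goes at most 50 mm and 8.59 degrees, less where a joint would pass 70% of its speed; a pose out of reach is approached as far as the arm can. A call with a number of a shift or a turn outside -1 to 1 is refused whole. A call with a gripper value outside its range is refused whole. The fingers move at their own pace and stop on an object; the grip force is fixed at half the most. Time passes only in rows, so rows that repeat a pose let the fingers close. It gives the time, the measured TCP pose, the force and the opening at its end, in the units of the state.
- manip.read_state(): the state, without advancing time (a new reading comes with each control period).
- optics.read_camera(name): name is "scene" or "top"; returns the picture (400x640x3 uint8, red, green, blue); there is no depth.
- optics.calibration(name): a dict with "vfov" (degrees; the focal length in pixels is half the picture's height over the tangent of half this angle, whatever the lens; pixels are square), "cx", "cy" (the principal point, pixels), "world_to_cam" (4x4, takes a point from world to camera coordinates). Camera axes: x right, y down, z forward; pixel columns grow to the right and rows downward; lengths in m; the calibration is good to about 2 mm. A picture is of the moment at which its call begins. calibration takes no time and is no camera call.
- manip.finish_job(): hands the job in, once; it reports no verdict.
The state is a dict: "clock": time; "q": joint angles; "dq": joint speeds; "tau": joint torques, N m; "position": TCP position; "ee_rot": TCP orientation; "contact_force": force on the tool from outside, world axes, zero at the start; "torque": the same for the moment, N m; "finger_gap": opening from 0.0 (shut) to 1.0 (fully open).
Only numpy, scipy, OpenCV 4.12 (cv2) and the standard library are available. Lean on these libraries where they do the work, as an engineer would, in place of code of your own. Each camera call takes 0.05 s, during which the arm holds its last target.

## Working session

There is one attempt and no reset: what is moved stays moved. The work goes in short steps, Python scripts to look and compute and a shell command to move; the robot and the scene stay as the last step left them, time stands still between calls to the robot, and variables do not carry over. Pictures are saved under pics/ and viewed, and the job is handed in when it is done.

```bash
ls; mkdir -p pics; python3 - <<'E'
from bench import manip, optics
import cv2
print(manip.read_state())
for n in("scene","top"):
    cv2.imwrite(f"pics/{n}0.png",cv2.cvtColor(optics.read_camera(n),cv2.COLOR_RGB2BGR)); print(n,optics.calibration(n))
E
```

```text
pics
{'clock': 0.0, 'q': array([ 1.16729828e+00,  3.09024535e-01,  1.63521381e+00,  2.08796050e-05,
        1.19966628e+00, -6.97274831e-02]), 'dq': array([-0.00077593, -0.00025534, -0.00059931,  0.00090944,  0.00030975,
       -0.00029279]), 'tau': array([-1.09376993e-03, -4.15251482e+01, -2.76663136e+01, -3.18266457e-04,
        1.04207243e-02,  1.98603118e-05]), 'position': array([0.20453305, 0.58988811, 0.30262172]), 'ee_rot': array([-0.52177361, -3.09738932,  0.00352266]), 'contact_force': array([ 0.56511689,  0.05772793, -0.10756536]), 'torque': array([-0.04230721,  0.02561937,  0.01626843]), 'finger_gap': 0.9946082372269732}
scene {'vfov': 43.53238314234005, 'cx': 319.1575119200813, 'cy': 201.94633741968065, 'world_to_cam': array([[-0.16438677,  0.9863653 ,  0.00777685,  0.09294159],
       [ 0.79470414,  0.13710678, -0.59130962, -0.38905025],
       [-0.58431355, -0.09102318, -0.80640713,  1.46500275],
       [ 0.        ,  0.        ,  0.        ,  1.        ]])}
top {'vfov': 48.0360585232758, 'cx': 317.38000340815586, 'cy': 201.8355417594899, 'world_to_cam': array([[-1.53336272e-02, -9.99882172e-01, -7.22852750e-04,
         2.01600714e-02],
       [-9.95137677e-01,  1.53312052e-02, -9.72931554e-02,
         5.55734006e-01],
       [ 9.72927738e-02, -7.72518966e-04, -9.95255505e-01,
         1.08365238e+00],
       [ 0.00000000e+00,  0.00000000e+00,  0.00000000e+00,
         1.00000000e+00]])}
```

View pics/scene0.png

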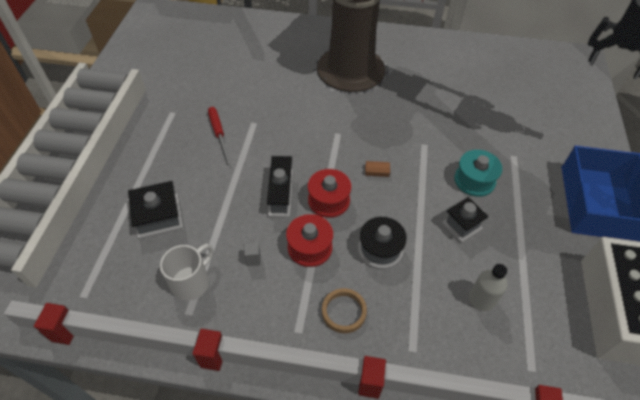

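View pics/top0.png

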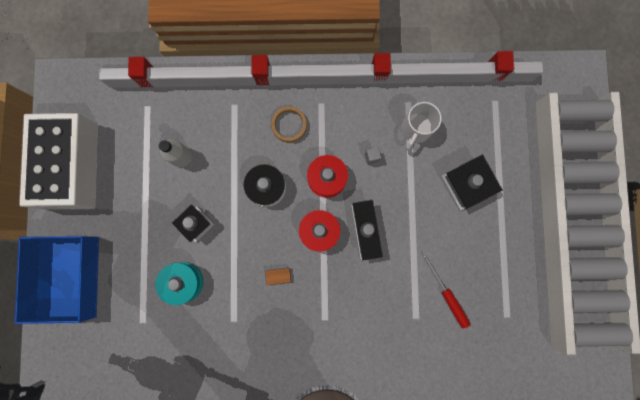

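The round pod candidates in the top view are black (264,184), red (328,175) and (320,231), and turquoise (178,284); I choose the black one. The long pod is at (367,230). The square candidates are (473,182), which is larger, and (191,222), which is smaller and to be left alone. I'll look at close crops next.

```bash
python3 - <<'E'
import cv2, numpy as np
t=cv2.imread("pics/top0.png"); s=cv2.imread("pics/scene0.png")
def c(im,u,v,r=32): return cv2.resize(im[v-r:v+r,u-r:u+r],(260,260),interpolation=cv2.INTER_CUBIC)
a=np.hstack([c(t,264,184),c(t,367,230),c(t,473,182)]); b=np.hstack([c(s,383,240),c(s,280,180),c(s,153,205)])
cv2.imwrite("pics/crop0.png",np.vstack([a,b]))
E
```

```text
(no output)
```

View pics/crop0.png

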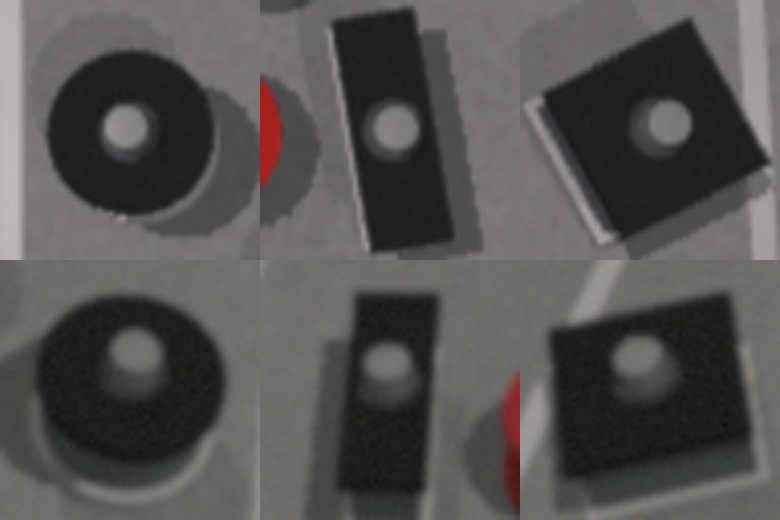

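The crops show the black round pod, the long pod and the large square pod. Each has a bright plunger top, at about (263,183), (368,230) and (478,180) in the top view. Next I'll measure these in both views.

```bash
cat > h.py <<'E'
import cv2, numpy as np
from bench import optics
def cal(n):
    k=optics.calibration(n); f=200/np.tan(np.radians(k['vfov']/2))
    return f,k['cx'],k['cy'],np.array(k['world_to_cam'])
def ray(n,u,v):
    f,cx,cy,T=cal(n); R,t=T[:3,:3],T[:3,3]
    d=R.T@np.array([(u-cx)/f,(v-cy)/f,1]); return -R.T@t,d/np.linalg.norm(d)
def plane(n,u,v,z):
    o,d=ray(n,u,v); return o+d*(z-o[2])/d[2]
def tri(a,b):
    A=np.zeros((3,3));y=np.zeros(3)
    for o,d in(a,b):
        P=np.eye(3)-np.outer(d,d);A+=P;y+=P@o
    p=np.linalg.solve(A,y); return p,[np.linalg.norm((np.eye(3)-np.outer(d,d))@(p-o))for o,d in(a,b)]
def disc(im,u,v,r=11,th=None):
    g=cv2.cvtColor(im,cv2.COLOR_BGR2GRAY)[v-r:v+r+1,u-r:u+r+1]
    g=cv2.resize(g,None,fx=8,fy=8,interpolation=cv2.INTER_LINEAR)
    th=th or (int(g.max())*.72)
    m=(g>th).astype(np.uint8); n,l,s,c=cv2.connectedComponentsWithStats(m)
    k=l[g.shape[0]//2,g.shape[1]//2]
    return (u-r+(c[k][0]+.5)/8-.5,v-r+(c[k][1]+.5)/8-.5,s[k][2:]/8,s[k][4]/64) if k else None
E
python3 - <<'E'
from h import *
t=cv2.imread("pics/top0.png"); s=cv2.imread("pics/scene0.png")
np.set_printoptions(precision=4,suppress=True)
for nm,a,b in(("round",(263,183),(384,226)),("long",(368,229),(280,174)),("large",(477,180),(151,198)),("small",(189,222),(469,209))):
    A=disc(t,*a);B=disc(s,*b);print(nm,A,B)
    pa=plane("top",A[0],A[1],.08);pb=plane("scene",B[0],B[1],.08)
    print(pa,pb,tri(ray("top",A[0],A[1]),ray("scene",B[0],B[1])))
# pod tops
g=cv2.cvtColor(t,cv2.COLOR_BGR2GRAY)
m=((g<50)).astype(np.uint8)
n,l,st,c=cv2.connectedComponentsWithStats(m)
for i in range(1,n):
    if st[i][4]>300:
        cn,_=cv2.findContours((l==i).astype(np.uint8),0,2); r=cv2.minAreaRect(cn[0]); print(r,plane("top",*r[0],.06), np.array(r[1])*(1.02)/449*1000)
for nm,u,v,z in(("mug",424,118,.09),("glue",166,147,.13),("gauge",373,155,.05),("red1",328,174,.08),("red2",320,230,.08)): print(nm,plane("top",u,v,z))
E
```

```text
round (np.float64(262.3269514353126), np.float64(182.86701238694457), array([ 10.  ,  10.  , 635.75]), np.float64(79.46875)) (np.float64(384.1049078525641), np.float64(230.37291666666667), array([ 12.   ,  10.625, 780.   ]), np.float64(97.5))
[0.5979 0.1412 0.08  ] [0.5988 0.1414 0.08  ] (array([0.5981, 0.1414, 0.0789]), [np.float64(2.5623077725206085e-05), np.float64(2.5623077725228616e-05)])
long (np.float64(367.89828871721164), np.float64(229.0965909090909), array([ 10.625,  10.625, 695.75 ]), np.float64(86.96875)) (np.float64(279.0893097904999), np.float64(173.07948299108068), array([ 10.75 ,   8.875, 602.625]), np.float64(75.328125))
[ 0.4848 -0.1057  0.08  ] [ 0.4856 -0.1053  0.08  ] (array([ 0.4848, -0.1056,  0.0791]), [np.float64(0.00014255329150316206), np.float64(0.0001425532915031622)])
large (np.float64(477.1199127906977), np.float64(179.79106104651163), array([ 10.375,  10.375, 688.   ]), np.float64(86.0)) (np.float64(149.83378888888888), np.float64(196.5792111111111), array([ 11.5  ,   9.625, 703.125]), np.float64(87.890625))
[ 0.5974 -0.3672  0.08  ] [ 0.5978 -0.3669  
[... 970 characters left out ...]
1965332031) [ 0.4838 -0.1066  0.06  ] [131.2021  45.6641]
((190.50001525878906, 223.00003051757812), (26.16295051574707, 26.162948608398438), 45.0) [0.5066 0.3157 0.06  ] [59.4348 59.4348]
((88.66576385498047, 279.024658203125), (16.507200241088867, 84.53462982177734), 2.12109637260437) [0.3779 0.5547 0.06  ] [ 37.4997 192.0386]
((47.75657272338867, 279.4937438964844), (60.54420852661133, 84.56195831298828), 1.4688007831573486) [0.3783 0.6513 0.06  ] [137.5392 192.1007]
((21.5, 390.5), (17.0, 43.0), 90.0) [0.1259 0.701  0.06  ] [38.6192 97.6837]
mug [ 0.7461 -0.2448  0.09  ]
glue [0.6764 0.3537 0.13  ]
gauge [ 0.6668 -0.1263  0.05  ]
red1 [ 0.6167 -0.0145  0.08  ]
red2 [0.4844 0.0065 0.08  ]
```

All the checks agree: the plunger heights triangulate to 0.079 m and the pod sizes match (100 square, 140x50, 65 square). I'll write a helper that works out how far to go, then start moving.

```bash
cat > d.py <<'E'
import sys, numpy as np
from scipy.spatial.transform import Rotation as Ro
from bench import manip
np.set_printoptions(precision=4,suppress=True)
s=manip.read_state(); R=Ro.from_rotvec(s['ee_rot']).as_matrix(); p=s['position']
print('t',s['clock'],'pos',p,'gap',s['finger_gap'],'F',s['contact_force']); print('R',R.tolist())
if len(sys.argv)>3: print('rows units', R.T@(np.array(list(map(float,sys.argv[1:4])))-p)/.25)
E
python3 d.py 0.598 0.141 0.22
```

```text
t 0.1 pos [0.2045 0.5899 0.3027] gap 0.9956142843030349 F [-0.0118 -0.8466 -0.3715]
R [[-0.9448125931843964, 0.32761019536561714, -0.0008506777764062173], [0.32761126169748905, 0.9448105505593615, -0.001970979628583971], [0.00015801631709292508, -0.0021408979936224947, -0.9999976957906579]]
rows units [-2.0753 -1.1803  0.3332]
```

```bash
python3 -m crank '[[-1,-0.1,-0.06,0,0,0,0],[-1,-0.2,-0.12,0,0,0,0],[-1,-0.3,-0.18,0,0,0,0],[-1,-0.4,-0.24,0,0,0,0],[-1,-0.5,-0.3,0,0,0,0],[-1,-0.6,-0.36,0,0,0,0],[-1,-0.7,-0.4,0,0,0,0],[-1,-0.8,-0.46,0,0,0,0],[-1,-0.9,-0.52,0,0,0,0],[-1,-1,-0.58,0,0,0,0]]' && python3 -m crank '[[-1,-0.1,-0.06,0,0,0,0],[-1,-0.2,-0.12,0,0,0,0],[-1,-0.3,-0.18,0,0,0,0],[-1,-0.4,-0.24,0,0,0,0],[-1,-0.5,-0.3,0,0,0,0],[-1,-0.6,-0.36,0,0,0,0],[-1,-0.7,-0.4,0,0,0,0],[-1,-0.8,-0.46,0,0,0,0],[-1,-0.9,-0.52,0,0,0,0],[-1,-1,-0.58,0,0,0,0]]'; python3 d.py 0.598 0.141 0.19
```

```text
clock: 1.1
position: [0.3939, 0.3704, 0.3033]
ee_rot: [-0.522, -3.097, 0.001]
contact_force: [-0.3, 0.9, 0.7]
finger_gap: 0.002
clock: 2.1
position: [0.5825, 0.1516, 0.3032]
ee_rot: [-0.522, -3.097, 0.001]
contact_force: [-0.1, 0.4, -0.1]
finger_gap: 0.001
t 2.1 pos [0.5825 0.1516 0.3032] gap 0.000876027545160982 F [-0.1446  0.42   -0.0734]
R [[-0.9447682561721081, 0.3277370587756268, -0.0011672337450264758], [0.3277374362189472, 0.94476883548063, -0.00014284679239960708], [0.0010559498784257781, -0.0005175033100183733, -0.9999993085798503]]
rows units [-0.073  -0.0197  0.4528]
```

```bash
python3 -m crank '[[-1,-0.073,-0.02,0.1,0,0,0],[-1,-0.073,-0.02,0.2,0,0,0],[-1,-0.073,-0.02,0.3,0,0,0],[-1,-0.073,-0.02,0.4,0,0,0],[-1,-0.073,-0.02,0.45,0,0,0],[-1,-0.073,-0.02,0.45,0,0,0],[-1,-0.073,-0.02,0.45,0,0,0]]'; python3 d.py 0.598 0.141 0.155; python3 - <<'E'
from bench import optics
import cv2, numpy as np
t=optics.read_camera("top")[100:280,170:420];s=optics.read_camera("scene")[140:290,280:490]
cv2.imwrite("pics/a1.png",cv2.cvtColor(np.hstack([cv2.resize(t,(400,288)),cv2.resize(s,(400,288))]),cv2.COLOR_RGB2BGR))
E
```

```text
clock: 2.8
position: [0.5981, 0.1421, 0.1918]
ee_rot: [0.522, 3.098, 0.0]
contact_force: [-0.4, 0.1, -0.6]
finger_gap: -0.004
t 2.8 pos [0.5981 0.1421 0.1918] gap -0.004295252108399458 F [-0.387   0.082  -0.5855]
R [[-0.9448406378067206, 0.32753009560860413, 0.0004534529833315295], [0.32753015657301243, 0.944840723226538, 6.533001343995358e-05], [-0.00040704329917209427, 0.00021024597819560282, -0.9999998950561851]]
rows units [-0.0009 -0.0043  0.1472]
```

View pics/a1.png

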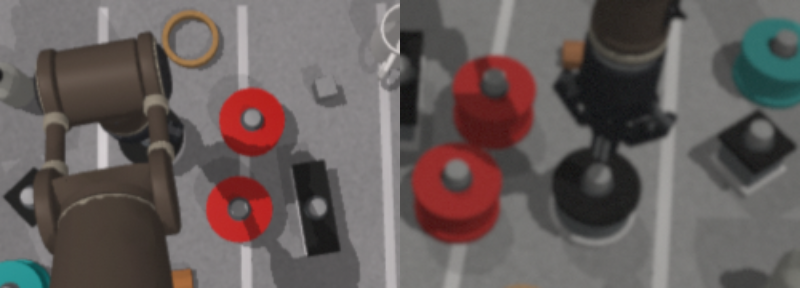

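The right-hand crop shows the shut fingertips just above the round pod's plunger, at about (600,150), in line with it. I'll descend slowly.

```bash
python3 -m crank '[[-1,0,-0.004,0.04,0,0,0],[-1,0,-0.004,0.08,0,0,0],[-1,0,-0.004,0.11,0,0,0],[-1,0,-0.004,0.13,0,0,0],[-1,0,-0.004,0.14,0,0,0],[-1,0,-0.004,0.14,0,0,0]]'; python3 -m crank '[[-1,0,0,0.01,0,0,0],[-1,0,0,0.02,0,0,0],[-1,0,0,0.02,0,0,0]]';  python3 -m crank '[[-1,0,0,0.01,0,0,0],[-1,0,0,0.02,0,0,0],[-1,0,0,0.02,0,0,0]]'
```

```text
clock: 3.5
position: [0.5971, 0.141, 0.1556]
ee_rot: [-0.522, -3.097, 0.001]
contact_force: [-0.7, 0.0, 0.8]
finger_gap: 0.001
clock: 3.8
position: [0.5978, 0.1411, 0.1516]
ee_rot: [0.522, 3.097, 0.0]
contact_force: [0.2, -0.0, -0.4]
finger_gap: 0.003
clock: 4.1
position: [0.5977, 0.1411, 0.1464]
ee_rot: [0.522, 3.097, 0.0]
contact_force: [0.9, -1.0, 0.9]
finger_gap: 0.001
```

```bash
python3 -m crank '[[-1,0,0,0.01,0,0,0],[-1,0,0,0.01,0,0,0]]';  python3 -m crank '[[-1,0,0,0.01,0,0,0],[-1,0,0,0.01,0,0,0]]'; python3 - <<'E'
from bench import optics
import cv2, numpy as np
s=optics.read_camera("scene")[190:290,330:440]
cv2.imwrite("pics/a2.png",cv2.cvtColor(cv2.resize(s,(660,600),interpolation=cv2.INTER_CUBIC),cv2.COLOR_RGB2BGR))
E
```

```text
clock: 4.3
position: [0.5977, 0.1411, 0.1437]
ee_rot: [0.522, 3.097, 0.0]
contact_force: [0.9, 0.5, 0.6]
finger_gap: -0.0
clock: 4.5
position: [0.5976, 0.1411, 0.1412]
ee_rot: [0.522, 3.097, 0.0]
contact_force: [1.8, 0.0, 1.8]
finger_gap: 0.002
```

View pics/a2.png

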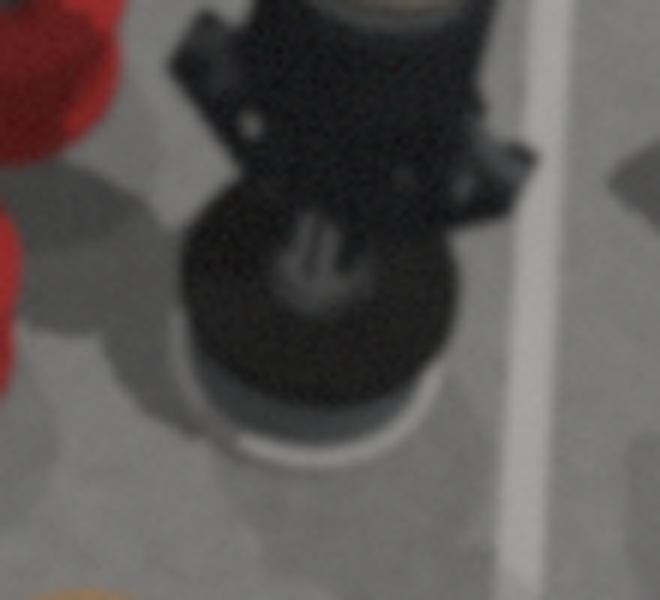

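The fingertips are on the plunger, at about crop pixel (320,270), and it already stands lower. I'll continue in small steps until I feel the seat.

```bash
python3 -m crank '[[-1,0,0,0.006,0,0,0],[-1,0,0,0.006,0,0,0]]'; python3 -m crank '[[-1,0,0,0.004,0,0,0],[-1,0,0,0.004,0,0,0]]'
```

```text
clock: 4.75
position: [0.5976, 0.1411, 0.1403]
ee_rot: [0.522, 3.098, 0.0]
contact_force: [-0.9, -0.8, 5.6]
finger_gap: 0.003
clock: 4.95
position: [0.5977, 0.1411, 0.1397]
ee_rot: [0.522, 3.098, 0.0]
contact_force: [-1.4, -0.3, 7.0]
finger_gap: 0.004
```

It's on the sprung seat: 7 N at a tip height of about 0.067. Now I'll lift straight up and look.

```bash
python3 -m crank '[[-1,0,0,-0.03,0,0,0],[-1,0,0,-0.1,0,0,0],[-1,0,0,-0.2,0,0,0],[-1,0,0,-0.3,0,0,0],[-1,0,0,-0.36,0,0,0],[-1,0,0,-0.36,0,0,0]]'; python3 d.py 0.4848 -0.1058 0.22
```

```text
clock: 5.55
position: [0.5988, 0.1413, 0.2314]
ee_rot: [0.521, 3.094, 0.002]
contact_force: [0.0, -0.0, -0.2]
finger_gap: -0.003
t 5.55 pos [0.5988 0.1413 0.2314] gap -0.0025946059419652873 F [ 0.0053 -0.0116 -0.2124]
R [[-0.94481936950785, 0.3275586815659246, 0.0046550116629632205], [0.32756555364167417, 0.9448281339194262, 0.0007780885287949511], [-0.00414331633025706, 0.0022599745857843335, -0.9999888626603095]]
rows units [ 0.1073 -1.0833  0.0427]
```

```bash
python3 -m crank '[[-1,0.01,-0.1,0,0,0,0],[-1,0.02,-0.22,0,0,0,0],[-1,0.04,-0.36,0,0,0,0],[-1,0.05,-0.5,0,0,0,0],[-1,0.06,-0.64,0,0,0,0],[-1,0.08,-0.78,0,0,0,0],[-1,0.09,-0.9,0,0,0,0],[-1,0.1,-1,0,0,0,0],[-1,0.1,-1,0,0,0,0]]'; python3 d.py 0.4848 -0.1058 0.19;  python3 - <<'E'
from bench import optics
import cv2, numpy as np
s=optics.read_camera("scene");cv2.imwrite("pics/s3f.png",cv2.cvtColor(s,cv2.COLOR_RGB2BGR))
cv2.imwrite("pics/a3.png",cv2.cvtColor(cv2.resize(s[120:290,240:500],(780,510),interpolation=cv2.INTER_CUBIC),cv2.COLOR_RGB2BGR))
E
```

```text
clock: 6.45
position: [0.4897, -0.0888, 0.2272]
ee_rot: [-0.526, -3.093, 0.001]
contact_force: [-0.3, 0.6, -0.0]
finger_gap: -0.005
t 6.45 pos [ 0.4897 -0.0888  0.2272] gap -0.004557722667769459 F [-0.2951  0.5801 -0.0055]
R [[-0.9436951729613424, 0.33079293778004876, -0.003931010596143842], [0.33079482799506693, 0.9437026809750261, 0.00017802320745172054], [0.003768594058308161, -0.0011323583324509034, -0.9999922577017438]]
rows units [-0.0048 -0.0705  0.1487]
```

View pics/a3.png

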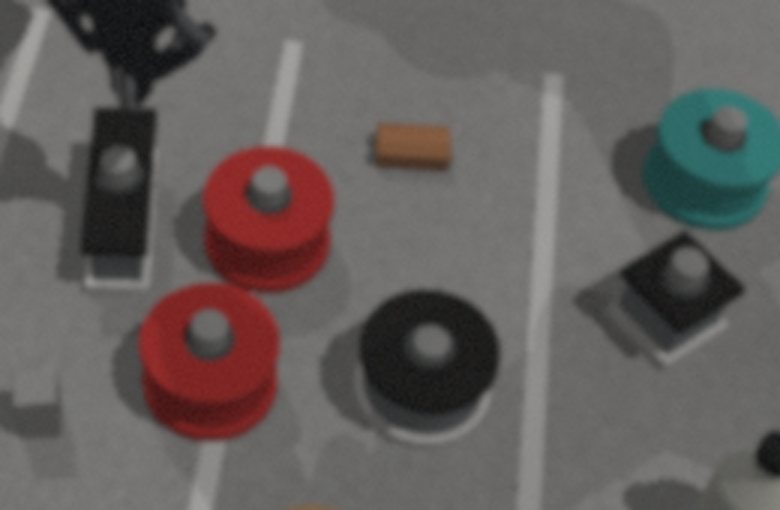

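The round pod's plunger at (430,343) now sits low, the pod hasn't moved, and the other plungers are still up. Next is the long pod.

```bash
python3 -m crank '[[-1,-0.005,-0.07,0,0,0,0],[-1,-0.005,-0.07,0.06,0,0,0],[-1,-0.005,-0.07,0.14,0,0,0],[-1,-0.005,-0.07,0.2,0,0,0],[-1,-0.005,-0.07,0.23,0,0,0],[-1,-0.005,-0.07,0.23,0,0,0],[-1,-0.005,-0.07,0.23,0,0,0]]'; python3 d.py 0.4848 -0.1058 0.141
```

```text
clock: 7.2
position: [0.4878, -0.1035, 0.1714]
ee_rot: [0.521, 3.098, 0.0]
contact_force: [0.3, -0.5, -0.1]
finger_gap: 0.002
t 7.2 pos [ 0.4878 -0.1035  0.1714] gap 0.0023767561484542782 F [ 0.2921 -0.4976 -0.0831]
R [[-0.9450420271373478, 0.3269488710048324, 5.1892179311510915e-05], [0.3269488749475986, 0.9450420199249011, 0.00011724658817378364], [-1.0706650322268349e-05, 0.0001277690430071678, -0.9999999917802197]]
rows units [ 0.0081 -0.0127  0.1217]
```

```bash
python3 -m crank '[[-1,0.008,-0.013,0,0,0,0],[-1,0.008,-0.013,0.03,0,0,0],[-1,0.008,-0.013,0.05,0,0,0],[-1,0.008,-0.013,0.06,0,0,0],[-1,0.008,-0.013,0.06,0,0,0]]'; python3 d.py 0.4848 -0.1058 0.141
python3 - <<'E'
from bench import optics
import cv2, numpy as np
s=optics.read_camera("scene")
cv2.imwrite("pics/a4.png",cv2.cvtColor(cv2.resize(s[130:230,230:340],(660,600),interpolation=cv2.INTER_CUBIC),cv2.COLOR_RGB2BGR))
E
```

```text
clock: 7.7
position: [0.484, -0.1062, 0.1558]
ee_rot: [-0.522, -3.097, -0.0]
contact_force: [-1.0, 0.4, -0.2]
finger_gap: -0.001
t 7.7 pos [ 0.484  -0.1062  0.1558] gap -0.0010772496181704076 F [-0.9623  0.4312 -0.2492]
R [[-0.9447398497487094, 0.3278189366531719, -0.0011666483488197864], [0.3278186685360836, 0.9447405699869333, 0.00041949969487309617], [0.0012396999699379478, 1.3868970344115493e-05, -0.9999992314755228]]
rows units [-0.0026  0.0027  0.0591]
```

View pics/a4.png

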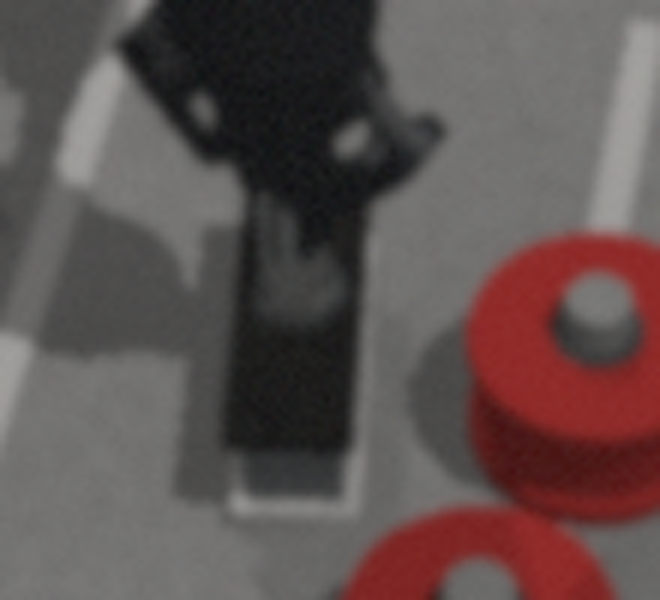

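The tips are right above the long pod's plunger, at crop pixel (290,270), with the pod unmoved. Now the press.

```bash
python3 -m crank '[[-1,0,0,0.01,0,0,0],[-1,0,0,0.02,0,0,0],[-1,0,0,0.03,0,0,0],[-1,0,0,0.04,0,0,0],[-1,0,0,0.05,0,0,0],[-1,0,0,0.055,0,0,0],[-1,0,0,0.055,0,0,0]]'; python3 -m crank '[[-1,0,0,0.006,0,0,0],[-1,0,0,0.006,0,0,0]]'
```

```text
clock: 8.45
position: [0.4847, -0.1064, 0.1425]
ee_rot: [0.522, 3.097, -0.0]
contact_force: [0.7, -0.1, 1.3]
finger_gap: 0.003
clock: 8.65
position: [0.4846, -0.1064, 0.1411]
ee_rot: [0.522, 3.097, -0.0]
contact_force: [0.4, 0.0, 1.1]
finger_gap: -0.001
```

```bash
python3 -m crank '[[-1,0,0,0.006,0,0,0],[-1,0,0,0.006,0,0,0]]'; python3 -m crank '[[-1,0,0,0.004,0,0,0],[-1,0,0,0.004,0,0,0]]'
```

```text
clock: 8.85
position: [0.4846, -0.1064, 0.14]
ee_rot: [0.522, 3.098, -0.0]
contact_force: [0.2, -0.5, 6.1]
finger_gap: 0.001
clock: 9.05
position: [0.4847, -0.1064, 0.1392]
ee_rot: [0.522, 3.098, -0.0]
contact_force: [-0.9, 1.5, 7.6]
finger_gap: -0.007
```

Seated at 7.6 N. I'll lift and go on to the large square pod.

```bash
python3 -m crank '[[-1,0,0,-0.03,0,0,0],[-1,0,0,-0.1,0,0,0],[-1,0,0,-0.2,0,0,0],[-1,0,0,-0.3,0,0,0],[-1,0,0,-0.36,0,0,0],[-1,0,0,-0.36,0,0,0],[-1,0,0,-0.36,0,0,0]]'; python3 d.py 0.5975 -0.3672 0.22
```

```text
clock: 9.75
position: [0.4839, -0.1061, 0.2282]
ee_rot: [-0.522, -3.097, -0.0]
contact_force: [-0.4, -0.1, 0.1]
finger_gap: -0.002
t 9.75 pos [ 0.4839 -0.1061  0.2282] gap -0.0022354879964632548 F [-0.4149 -0.1381  0.1376]
R [[-0.9448369222416679, 0.3275400680560023, -0.0008331787092465952], [0.32753998672735957, 0.9448372882873275, 0.00023612812295126232], [0.0008645597337646814, -4.979677442417554e-05, -0.9999996250283036]]
rows units [-0.7714 -0.8378  0.032 ]
```

```bash
python3 -m crank '[[-1,-0.07,-0.08,0,0,0,0],[-1,-0.17,-0.18,0,0,0,0],[-1,-0.28,-0.3,0,0,0,0],[-1,-0.4,-0.43,0,0,0,0],[-1,-0.52,-0.56,0,0,0,0],[-1,-0.63,-0.68,0,0,0,0],[-1,-0.72,-0.78,0,0,0,0],[-1,-0.77,-0.838,0,0,0,0],[-1,-0.77,-0.838,0,0,0,0],[-1,-0.77,-0.838,0,0,0,0]]';  python3 d.py 0.5975 -0.3672 0.16
```

```text
clock: 10.75
position: [0.5965, -0.3666, 0.2261]
ee_rot: [-0.522, -3.094, -0.004]
contact_force: [0.6, 0.6, 0.5]
finger_gap: -0.001
t 10.75 pos [ 0.5965 -0.3666  0.2261] gap -0.0009595691701115051 F [0.6454 0.5924 0.5473]
R [[-0.9445716935149486, 0.32828516971359806, -0.0036281064505642568], [0.32827524115427525, 0.9445771074448692, 0.003074757907058687], [0.004436423717923044, 0.0017133117634265393, -0.9999886912897549]]
rows units [-0.0056 -0.0015  0.2643]
```

```bash
python3 -m crank '[[-1,-0.003,-0.002,0.06,0,0,0],[-1,-0.003,-0.002,0.14,0,0,0],[-1,-0.003,-0.002,0.2,0,0,0],[-1,-0.003,-0.002,0.24,0,0,0],[-1,-0.003,-0.002,0.27,0,0,0],[-1,-0.003,-0.002,0.27,0,0,0],[-1,-0.003,-0.002,0.27,0,0,0]]'; python3 d.py 0.5975 -0.3672 0.141
python3 - <<'E'
from bench import optics
import cv2, numpy as np
s=optics.read_camera("scene")
cv2.imwrite("pics/a5.png",cv2.cvtColor(cv2.resize(s[130:290,100:340],(780,520),interpolation=cv2.INTER_CUBIC),cv2.COLOR_RGB2BGR))
E
```

```text
clock: 11.45
position: [0.5985, -0.3681, 0.1615]
ee_rot: [0.522, 3.097, -0.0]
contact_force: [-0.0, 1.0, -0.2]
finger_gap: 0.002
t 11.45 pos [ 0.5985 -0.3681  0.1615] gap 0.002282382440542309 F [-0.0085  0.9711 -0.2353]
R [[-0.9448460992620297, 0.32751418586353925, 0.0005538659313696912], [0.3275140101692267, 0.9448462439493933, -0.0003852759988951543], [-0.0006495015000170935, -0.0001826276724163673, -0.9999997723974415]]
rows units [0.0051 0.0022 0.0819]
```

View pics/a5.png

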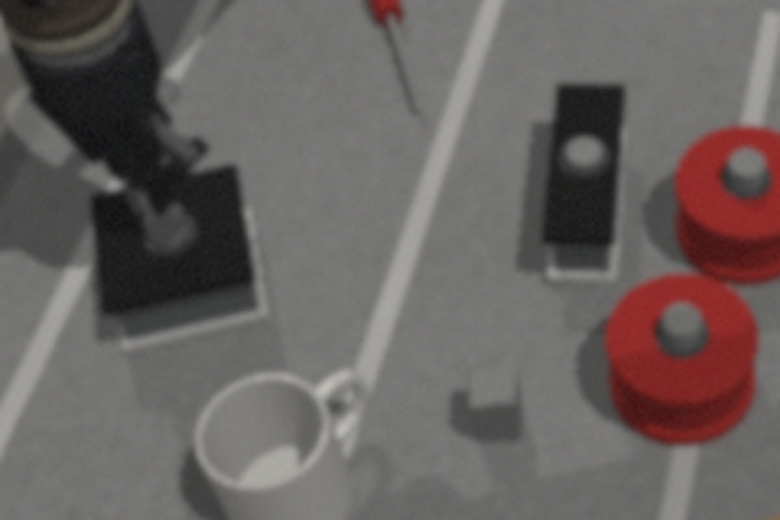

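The long pod's plunger at (585,153) is now down and its pod unmoved. The tips are over the large square pod's plunger at (165,215). Now the press.

```bash
python3 -m crank '[[-1,0.005,0.002,0.01,0,0,0],[-1,0.005,0.002,0.02,0,0,0],[-1,0.005,0.002,0.03,0,0,0],[-1,0.005,0.002,0.04,0,0,0],[-1,0.005,0.002,0.05,0,0,0],[-1,0.005,0.002,0.06,0,0,0],[-1,0.005,0.002,0.07,0,0,0],[-1,0.005,0.002,0.075,0,0,0],[-1,0.005,0.002,0.075,0,0,0]]'; python3 -m crank '[[-1,0,0,0.006,0,0,0],[-1,0,0,0.006,0,0,0]]'; python3 -m crank '[[-1,0,0,0.006,0,0,0],[-1,0,0,0.006,0,0,0]]'
```

```text
clock: 12.4
position: [0.5972, -0.3672, 0.1421]
ee_rot: [0.522, 3.098, -0.0]
contact_force: [-0.7, -1.0, 1.1]
finger_gap: -0.001
clock: 12.6
position: [0.5972, -0.3672, 0.1407]
ee_rot: [0.522, 3.098, -0.0]
contact_force: [-0.2, -0.2, 1.5]
finger_gap: -0.001
clock: 12.8
position: [0.5973, -0.3673, 0.14]
ee_rot: [0.522, 3.098, -0.0]
contact_force: [-1.7, -0.1, 6.2]
finger_gap: -0.004
```

```bash
python3 -m crank '[[-1,0,0,0.003,0,0,0],[-1,0,0,0.003,0,0,0]]'; python3 -m crank '[[-1,0,0,-0.03,0,0,0],[-1,0,0,-0.1,0,0,0],[-1,0,0,-0.2,0,0,0],[-1,0,0,-0.3,0,0,0],[-1,0,0,-0.4,0,0,0],[-1,0,0,-0.5,0,0,0],[-1,0,0,-0.6,0,0,0],[-1,0,0,-0.6,0,0,0]]'; python3 d.py 0.4 -0.45 0.29
```

```text
clock: 13.0
position: [0.5973, -0.3673, 0.1396]
ee_rot: [0.522, 3.098, -0.0]
contact_force: [-1.4, 0.6, 7.2]
finger_gap: 0.001
clock: 13.8
position: [0.5993, -0.3685, 0.2948]
ee_rot: [0.52, 3.089, -0.007]
contact_force: [0.6, 0.4, 0.3]
finger_gap: 0.0
t 13.8 pos [ 0.5993 -0.3685  0.2948] gap 0.0004883270495973165 F [0.5594 0.4326 0.292 ]
R [[-0.9448024985035148, 0.32753514410962487, 0.008304709182303976], [0.3274958579883472, 0.9448350888163213, -0.005754819018002878], [-0.009731486114242282, -0.0027174095276423175, -0.9999489556289696]]
rows units [ 0.6464 -0.5691  0.0146]
```

```bash
python3 -m crank '[[-1,0.06,-0.05,0,0,0,0],[-1,0.15,-0.13,0,0,0,0],[-1,0.25,-0.22,0,0,0,0],[-1,0.35,-0.3,0,0,0,0],[-1,0.45,-0.38,0,0,0,0],[-1,0.54,-0.46,0,0,0,0],[-1,0.6,-0.52,0,0,0,0],[-1,0.64,-0.56,0,0,0,0],[-1,0.64,-0.56,0,0,0,0],[-1,0.64,-0.56,0,0,0,0]]'
python3 - <<'E'
from bench import optics
import cv2
for n in("scene","top"):
    cv2.imwrite(f"pics/{n}9.png",cv2.cvtColor(optics.read_camera(n),cv2.COLOR_RGB2BGR))
E
cat > chk.py <<'E'
from h import *
np.set_printoptions(precision=4,suppress=True)
s=cv2.imread("pics/scene9.png");t=cv2.imread("pics/top9.png")
for nm,b,a in(("round",(384,234),(263,183)),("long",(279,176),(368,229)),("large",(150,200),(477,180)),("small",(470,208),(188,222))):
    A=disc(t,*a);B=disc(s,*b)
    if B: print(nm,'scene',np.array(B[:2]))
    if A: print('  top',np.array(A[:2]))
    if A and B: print('  tri',tri(ray("top",A[0],A[1]),ray("scene",B[0],B[1])))
g=cv2.cvtColor(t,cv2.COLOR_BGR2GRAY)
n,l,st,c=cv2.connectedComponentsWithStats((g<50).astype(np.uint8))
for i in range(1,n):
    if 300<st[i][4]<3000:
        cn,_=cv2.findContours((l==i).astype(np.uint8),0,2); r=cv2.minAreaRect(cn[0]); print(np.array(r[0]),np.array(r[1]),r[2])
E
python3 chk.py
```

```text
clock: 14.8
position: [0.4004, -0.4468, 0.2883]
ee_rot: [0.523, 3.098, 0.001]
contact_force: [0.8, -0.6, 0.1]
finger_gap: -0.003
round scene [383.5593 233.5727]
  top [262.8719 183.4315]
  tri (array([0.5984, 0.1416, 0.0671]), [np.float64(5.8977415268460496e-05), np.float64(5.897741526843793e-05)])
long scene [279.3254 176.2169]
  top [367.3582 229.3026]
  tri (array([ 0.4848, -0.1057,  0.0678]), [np.float64(6.969472344499174e-05), np.float64(6.969472344507173e-05)])
large scene [150.9153 199.9149]
  top [475.5563 180.3156]
  tri (array([ 0.5979, -0.3678,  0.0679]), [np.float64(9.750712465173072e-06), np.float64(9.75071246514782e-06)])
small scene [469.7487 207.2007]
  top [187.4383 222.2565]
  tri (array([0.5074, 0.3177, 0.0786]), [np.float64(3.9813218661225966e-05), np.float64(3.981321866121706e-05)])
[268.5054  40.8504] [  2.5306 207.0216] 89.11405181884766
[473.597  181.7217] [40.9193 41.0069] 61.189208984375
[263.75 184.25] [39.598  38.8909] 45.0
[367.3171 229.797 ] [57.6388 20.1591] 79.99201965332031
[190.5 223. ] [26.163 26.163] 45.0
[627.5 242.5] [23. 23.] 90.0
[ 88.7506 279.0665] [16.3806 84.4708] 2.174744129180908
[ 47.795  279.9947] [60.3904 83.5623] 1.4688007831573486
[567.1508 269.3671] [60.7116 44.125 ] 1.301952600479126
[603.811  268.7988] [33.3359 34.1754] 57.094757080078125
[330.5 394. ] [10. 43.] 90.0
```

View pics/scene9.png

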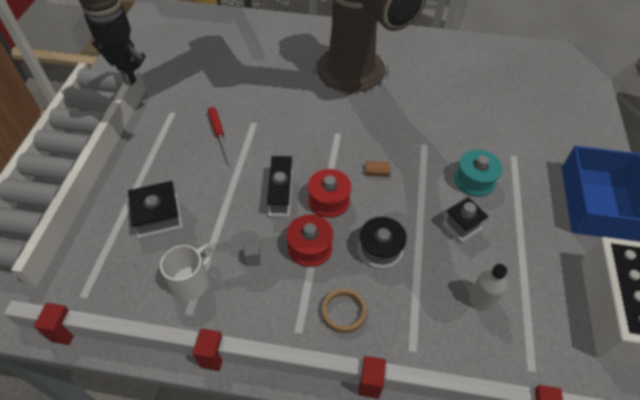

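View pics/top9.png

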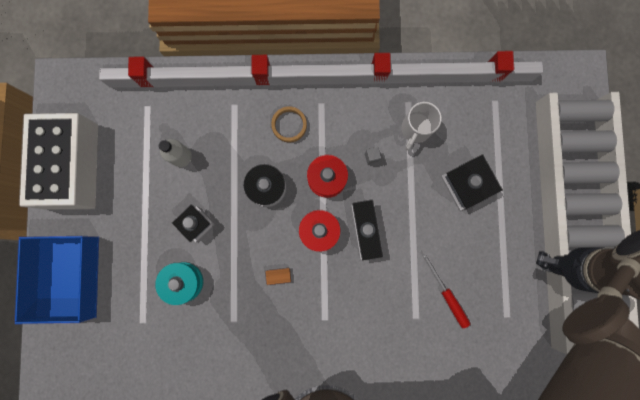

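The final views show three plungers down: round (264,184), long (368,229) and large square (476,180) in the top view. Their tops are at 0.067–0.068 m and the small square pod's is still at 0.079 m. Nothing else has moved, and the gripper is clear, about 0.21 m up at the side.

```bash
python3 -c "
from bench import manip
print(manip.read_state()['contact_force']); print(manip.finish_job())"
```

```text
[ 6.85332299e-01 -2.92496969e-05 -7.76858459e-01]
the job is handed in; nothing more can be done
None
```

I pressed the plungers of the round, long narrow and large square pods, in that order, with the shut fingertips. Each went in until its sprung seat pushed back with 7 to 8 N. I then lifted straight up, moved clear and handed the job in at about 15 s.

- **Plungers:** triangulated from both cameras, the three pressed tops now stand at 0.067 to 0.068 m, down from about 0.079 m, so each is in about 12 mm, its full stroke. The small square pod's plunger is unchanged at 0.079 m.
- **Pods and other things:** the tops of all four pods are within 0.3 px of where they began. The other things on the bed look unmoved in both views, though I checked those by eye only.
- **Force:** the readings I took, at the end of each move, never passed about 8 N. The last one before handing in was noise, under 1 N, with the arm touching nothing.

No check failed. The measured heights read about 1 mm lower than the stated 0.080 m throughout, which is within the calibration's 2 mm.

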